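# Return the data drive to the recorder and lock it in

### The job

The data drive has been copied and stands in the black docking station: pull it out and slide it, nose first, into the bay in the recorder's sloped panel until its front plate lies flat against the panel. Then lock it in with the recorder's captive key: with a little pressure on the key, turn it back and forth until it drops into the lock, then turn it clockwise as far as it goes. Leave the drive home and the key in and turned, and do not knock over or push about the other things on the bench.

Things in the scene. Friction and masses are not known exactly. Their poses are not given: they have to be found in the camera images.
- drive: Data drive, 0.25 kg: bare aluminium slab 70 (x) x 16 (y) x 60 mm with rounded nose, grey front plate 86 x 26 mm at z = 60 to 65 mm, on it a grey pull 36 (x) x 14 (y) mm, z = 65 to 103 mm. Origin at the middle of the nose end; z from nose to pull. A groove 10 mm high at z = 43 mm crosses both broad faces. Same either way round. Starts upright in the dock.
- front_plate (a point): Centre of the underside of the drive's front plate (drive z = 60 mm), the face that comes to lie on the panel
- pull (a point): Where to grip the drive's pull: 88 mm above the nose end, middle of its 14 mm thickness (y); axes as the drive's
- dock: Black docking station, fixed, 120 (x) x 68 (y) x 62 mm high; origin at the centre of its underside, z up. The drive stands loosely in its slot (74 x 19 mm, open at the top, floor 20 mm above the bench) and must be raised 45 mm to come free.
- panel: The recorder's grey panel, 170 x 210 mm, fixed, rising away from the robot at 35 degrees to level. Origin at the middle of its face; x up the slope, y to the left, z straight out of the panel (up and toward the robot). Grey cheeks at y = +-105 to 111 mm stand 4 mm proud.
- bay_mouth (a point): Centre of the bay's opening, in the plane of the panel's face, at panel x = 0, y = -38 mm; axes as the panel's. Opening 73 mm up the slope (x) by 18 mm (y); the bay goes straight in along -z, 66 mm deep. The drive's width lies along the slope. Home: point front_plate meets this point.
- key_grip (a point): Where to grip the key's black head, on the key's axis, which is square to the panel at panel x = 0, y = +36 mm. Head 30 mm wide (point x), 10 mm thick (point y), from 20 mm below to 12 mm above this point; point z points out of the panel. With the key out it is 52 mm above the panel. Steel collar round the shank: 33 mm across, 13 mm high.
- key (a joint): Turn of the captive key, rad, clockwise seen from outside; range -0.8 to 1.35. Starts near 0, head roughly up and down the slope. Turns freely until engaged; the place where it engages is hidden, between -0.55 and 0.55, and fits within about 0.1. Engaged, it turns the lock (0.07 N m, play 0.1 either way) to a stop at about 1.25, head about level: locked. A drive not fully home stops it near 0.85.
- key_push (a joint): How far the key is pushed in, m; starts at 0 and stays where put (1.5 N friction). Away from the hidden place it stops at about 1 mm, on the face of the lock; at the hidden place it goes in to 7.5 mm. A push of 3 to 6 N will do; above about 20 N it can drag the lock round.
- timer: Bystander: small white bench timer, 34x68x55 mm
- bottle: Bystander: small white squeeze bottle, 42 mm wide, 127 mm high
- dish: Bystander: petri dish, 88 mm wide, 16 mm high
- tip_rack: Bystander: blue box of pipette tips, 131x95x93 mm
Not all that is in view belongs to the job. Leave any blue, green or red look-alike of the drive alone.

How it is judged:
By the outcome, as a careful person would: the job done as asked, in the order asked, and still so for the second after the job is handed in, with the robot touching nothing.
It also fails if it takes over 58 s, if anything falls off the work surface, if the arm or the gripper's body presses on something with over 40 N, if the wrist force passes 120 N, or if a joint passes its speed limit or range.

### The arm

A 6-joint arm with a two-finger parallel gripper is mounted at the origin on a cart in front of the work surface, level with it; the furniture and walls round the work are solid. World frame = base frame: x ahead of the robot, y to its left, z up, the work surface at z = 0. Lengths are in m, angles in rad, forces in N, time in s.
With the tool pointing down it reaches from about 0.3 to 0.775 m from the base axis. Payload 14.6 kg.
Tool frame: the origin (TCP) lies at the very end of the fingers, on their centre line; the grasp point (between the pads) lies 19 mm behind it; z points along the fingers, y is the line along which they close (so a half turn about z gives the same grasp; the last joint's range is limited). The gripper opens to 94 mm and grips with 3 to 60 N. Pads are 16 mm wide; open, the fingers measure 119 mm over their backs; the gripper's body (75 mm by 177 mm) begins 78 mm behind the grasp point.
Start: joints at [-1.237, 0.3, 1.521, -0, 1.321, -0.067], TCP at [0.215, -0.506, 0.181] pointing down, gripper open.
Joint ranges: [-3.03, 3.03], [-0.79, 2.21], [0.23, 2.52], [-1.04, 4.18], [0, 3.07], [-2.55, 2.55]. Speed limits (rad/s): [2.22, 2.22, 2.57, 3.14, 3.14, 3.14].

### API

Orientations are given as [roll, pitch, yaw] about the fixed x, y, z axes, in that order (R = Rz(yaw) Ry(pitch) Rx(roll)).
In Python, from station import ctrl, cams gives the robot as it stands. The module is installed in compiled form; this text tells all that it offers.
- The arm moves only by the tool arm_command, never from a script. Its argument "plan" is a list that holds one entry, the list of rows, each a list of 7 numbers: the shift along the tool's x, y, z in mm, then the turn, a rotation vector about the tool's x, y, z in rad, then the closure, from -1 (fully open) to 1 (shut). A call has 1 to 12 rows; each row is the pose to reach, as a shift and turn from the pose commanded when the call began, along the tool's axes at that moment; what a row does not reach only later rows make up. A row lasts 1/10 s, in which the tool goes at most 50 mm and 8.59 degrees, less where a joint would pass 70% of its speed; a pose out of reach is approached as far as the arm can. A call with a gripper value outside its range is refused whole. The fingers move at their own pace and stop on an object; "squeeze" is the grip in N (left out, the last holds). Time passes only in rows, so rows that repeat a pose let the fingers close. It gives the time, the measured TCP pose, the force, the opening and the grip force at its end, in the units of the state.
- ctrl.get_obs(): the state, without advancing time (a new reading comes with each control period).
- cams.camera(name): name is "scene" or "side" or "wrist"; returns (picture, depth): 384x512x3 uint8, blue, green, red; 384x512 float32, m along the optical axis (not along the pixel's ray), 0 where there is no reading.
- cams.camera_info(name): a dict with "fx", "fy", "cx", "cy" (pixels), "world_to_cam" (4x4, takes a point from world to camera coordinates). Camera axes: x right, y down, z forward; pixel columns grow to the right and rows downward; lengths in m; the calibration is good to about 2 mm. A picture is of the moment at which its call begins: read the wrist's pose just before it. camera_info takes no time and is no camera call; for the wrist camera it gives the pose at the moment of the call.
- ctrl.hand_in(): hands the job in; it is judged then, once.
The state is a dict: "time_s": time; "qpos": joint angles; "joint_vel": joint speeds; "tau": joint torques, N m; "ee_pos": TCP position; "eef_rot": TCP orientation; "force": force on the tool from outside, world axes, zero at the start; "moment": the same for the moment, N m; "grip_width": finger opening in m; "grip_force": force on a finger pad.
Only numpy, scipy, OpenCV 4.12 (cv2) and the standard library are available. Lean on these libraries where they do the work, as an engineer would, in place of code of your own. Each camera call takes 0.05 s, during which the arm holds its last target. There are 200 camera calls.

## Working session

There is one attempt and no reset: what is moved stays moved. The work goes in short steps, Python scripts to look and compute and a tool call to move; the robot and the scene stay as the last step left them, time stands still between calls to the robot, and variables do not carry over. Pictures are saved under pics/ and viewed, at most 10 in all, crops included, and the job is handed in when it is done.

Besides the shell and the picture viewer there is one more tool, called after "Emit:" by a JSON object that holds its "method" and its "body". arm_command: Moves the arm, as the interface text tells. Its arguments: {"type":"object","properties":{"plan":{"type":"array"},"squeeze":{"type":"number"}},"required":["plan"]}

```bash
mkdir -p pics; cat > h.py <<'E'
import numpy as np, cv2
from station import ctrl, cams
from scipy.spatial.transform import Rotation as R
def px(info,d,u,v,r=1):
    w=d[max(0,v-r):v+r+1,max(0,u-r):u+r+1]; w=w[w>0]
    z=np.median(w); p=np.array([(u-info['cx'])*z/info['fx'],(v-info['cy'])*z/info['fy'],z,1])
    return (np.linalg.inv(info['world_to_cam'])@p)[:3]
def cloud(info,d):
    v,u=np.indices(d.shape); p=np.stack([(u-info['cx'])*d/info['fx'],(v-info['cy'])*d/info['fy'],d,np.ones_like(d)],-1)
    return (p@np.linalg.inv(info['world_to_cam']).T)[...,:3]
E
python3 - <<'E'
from h import *
o=ctrl.get_obs(); print(o)
for n in ['scene','side']:
    i=cams.camera_info(n); p,d=cams.camera(n); np.savez(n,p=p,d=d,**i)
    cv2.imwrite(f'pics/{n}0.png',cv2.resize(p,(768,576),interpolation=cv2.INTER_CUBIC))
    print(n,i['fx'],i['cx'],i['cy'],np.linalg.inv(i['world_to_cam']).round(3))
E
```

```text
{'time_s': 0.0, 'qpos': array([-1.23658846e+00,  3.00472972e-01,  1.52156069e+00,  3.31544739e-06,
        1.32071352e+00, -6.65969123e-02]), 'joint_vel': array([ 2.01646155e-04, -5.15951898e-05,  1.57811531e-03,  3.13345023e-04,
       -7.59120054e-04,  6.96011159e-04]), 'tau': array([ 6.69835972e-04, -5.31808412e+01, -3.52730656e+01,  7.08561670e-02,
        2.44786829e-02, -1.12387474e-04]), 'ee_pos': array([ 0.21449332, -0.50614004,  0.18049395]), 'eef_rot': array([-3.14044090e+00, -8.00354967e-05,  4.00803913e-01]), 'force': array([-0.27424959, -0.43506079, -0.04657271]), 'moment': array([ 0.01028064, -0.03511238, -0.03458144]), 'grip_force': 0.0, 'grip_width': 0.09423026705038799}
scene 394.99189153058336 257.29207525408384 184.76497286801498 [[-0.783 -0.392  0.484 -0.021]
 [-0.622  0.517 -0.589  0.711]
 [-0.019 -0.761 -0.648  0.882]
 [ 0.     0.     0.     1.   ]]
side 401.9261168782299 254.13224348250068 195.99873650593784 [[-0.997 -0.046  0.068  0.456]
 [-0.083  0.6   -0.796  0.996]
 [-0.004 -0.799 -0.601  0.854]
 [ 0.     0.     0.     1.   ]]
```

View pics/scene0.png

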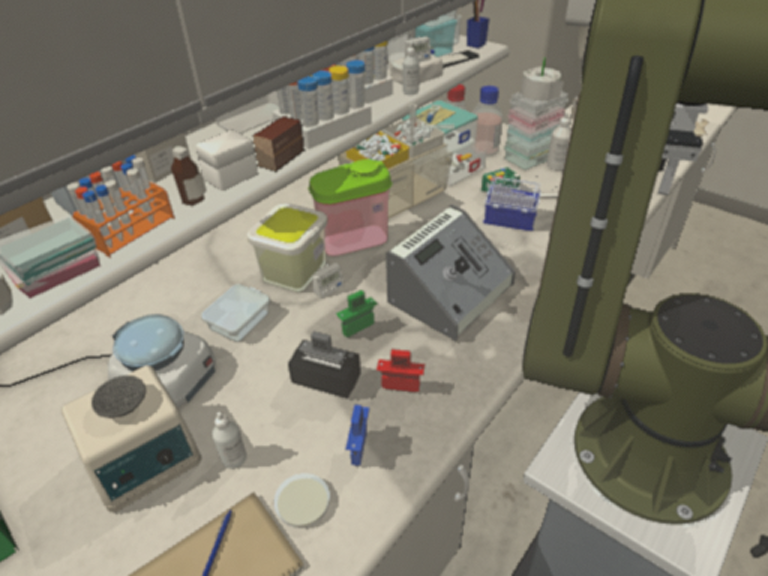

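View pics/side0.png

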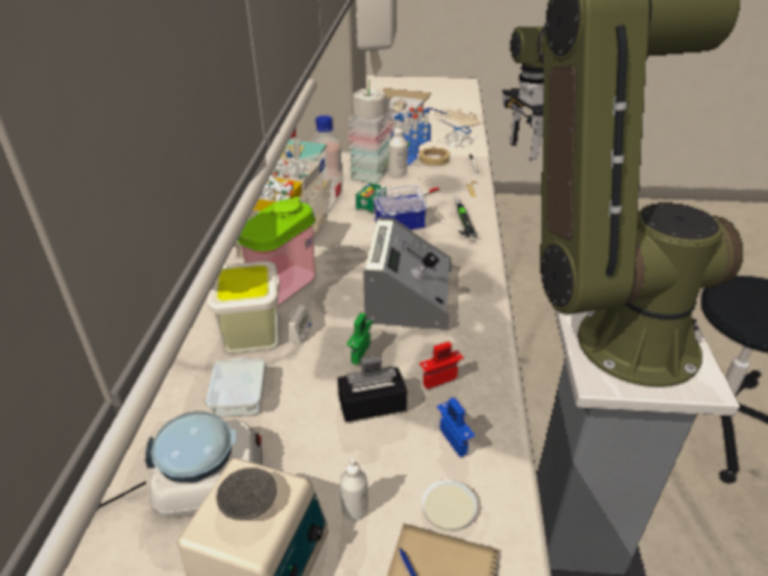

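Candidates (scene picture at 768 px): the grey pull in the black dock (322,345), and green (356,312), red (400,370) and blue (357,433) look-alikes. The grey one in the dock is the drive. The recorder with its panel is at (460,265), with the key at (462,265).

```bash
python3 - <<'E'
from h import *
ims=[]
for n in ['scene','side']:
    f=np.load(n+'.npz'); p,d=f['p'],f['d']; c=cloud(f,d)
    s=768/512
    # panel box / dock box in 512 pixels
    bx={'scene':((185,212,245,270),(258,130,345,225)),'side':((220,232,275,282),(240,140,305,220))}[n]
    for k,(a,b,e,g) in enumerate(bx):
        sc=400/max(e-a,g-b); ims.append(cv2.resize(cv2.resize(p[b:g,a:e],None,fx=sc,fy=sc,interpolation=cv2.INTER_CUBIC),(400,int((g-b)*400/(e-a)))) [:300] if 0 else cv2.resize(p[b:g,a:e],(400,300),interpolation=cv2.INTER_CUBIC))
    a,b,e,g=bx[0]; q=c[b:g,a:e].reshape(-1,3)
    for lo,hi in((.056,.068),(.08,.09),(.1,.118),(.1185,.13)):
        m=q[(q[:,2]>lo)&(q[:,2]<hi)]
        if len(m)>4:
            r=cv2.minAreaRect((m[:,:2]*1000).astype(np.float32)); print(n,lo,len(m),m.mean(0).round(4),r)
    a,b,e,g=bx[1]; q=c[b:g,a:e].reshape(-1,3); q=q[(q[:,2]>.02)]
    rng=np.random.default_rng(0);best=None
    for _ in range(500):
        t=q[rng.choice(len(q),3,0)]; nn=np.cross(t[1]-t[0],t[2]-t[0]); l=np.linalg.norm(nn)
        if l<1e-6: continue
        nn/=l; nn*=np.sign(nn[2]); 
        if abs(nn[2]-.819)>.06: continue
        k=abs((q-t[0])@nn)<.002
        if best is None or k.sum()>best.sum(): best=k
    m=q[best]; cen=m.mean(0); nn=np.linalg.svd(m-cen)[2][2]; nn*=np.sign(nn[2]); print('panel',n,len(m),len(q),nn,cen)
    # in panel coords, extents
    x=np.array([-nn[0],-nn[1],0])/np.hypot(nn[0],nn[1])*nn[2]; x[2]=np.hypot(nn[0],nn[1]); y=np.cross(nn,x)
    A=np.stack([x,y,nn],1); l=(q-cen)@A
    m2=l[abs(l[:,2])<.003]; print('ext',np.percentile(m2,[0,1,99,100],axis=0).round(4).tolist())
    h=l[(l[:,2]>.04)&(l[:,2]<.075)&(abs(l[:,0])<.06)&(abs(l[:,1])<.08)]; print('key',len(h),h.mean(0),h.min(0),h.max(0)); print('A',A.round(4).tolist())
cv2.imwrite('pics/crop1.png',np.vstack([np.hstack(ims[:2]),np.hstack(ims[2:])]))
E
```

```text
scene 0.056 537 [0.53   0.223  0.0611] ((551.841552734375, 181.20849609375), (120.19670104980469, 142.00123596191406), 18.278976440429688)
scene 0.08 179 [0.5374 0.2173 0.0848] ((540.3770751953125, 214.76528930664062), (85.5969467163086, 27.354310989379883), 18.698694229125977)
scene 0.1 63 [0.5343 0.2204 0.1095] ((473.6588439941406, 240.43789672851562), (28.827011108398438, 164.941162109375), 69.67610168457031)
scene 0.1185 57 [0.5398 0.216  0.1221] ((540.4281005859375, 215.39442443847656), (35.12483596801758, 15.274137496948242), 16.836095809936523)
panel scene 1869 5152 [-0.56999235  0.0212153   0.82137606] [ 0.46945608 -0.12415044  0.09342675]
ext [[-0.0922, -0.119, -0.003], [-0.0861, -0.1121, -0.0028], [0.0904, 0.1069, 0.0029], [0.0975, 0.1096, 0.003]]
key 71 [0.00045545 0.03455638 0.05433586] [-0.01435799  0.02589967  0.04001526] [0.01437407 0.04164629 0.06679535]
A [[0.8208, 0.0372, -0.57], [-0.0306, 0.9993, 0.0212], [0.5704, 0.0, 0.8214]]
side 0.056 553 [0.5416 0.2298 0.0618] ((541.3574829101562, 217.42855834960938), (119.76243591308594, 70.01760864257812), 17.391006469726562)
side 0.08 185 [0.5422 0.2197 0.0854] ((541.60498046875, 216.82862854003906), (85.83293151855469, 27.46541404724121), 19.520368576049805)
side 0.1 71 [0.5416 0.2219 0.1092] ((541.4490966796875, 221.6710662841797), (34.918060302734375, 9.987082481384277), 4.294693470001221)
side 0.1185 60 [0.5411 0.2176 0.1226] ((541.295166015625, 217.01551818847656), (34.78620529174805, 14.617277145385742), 24.41522216796875)
panel side 1200 3584 [-0.57610942  0.02288708  0.81705209] [ 0.47370974 -0.12052573  0.09790956]
ext [[-0.0938, -0.1239, -0.003], [-0.0884, -0.1166, -0.0029], [0.084, 0.1038, 0.0029], [0.0917, 0.1075, 0.003]]
key 68 [-0.00278234  0.03201096  0.0532248 ] [-0.01673727  0.02337405  0.04025616] [0.00971777 0.04061742 0.06484434]
A [[0.8164, 0.0397, -0.5761], [-0.0324, 0.9992, 0.0229], [0.5766, 0.0, 0.8171]]
```

View pics/crop1.png

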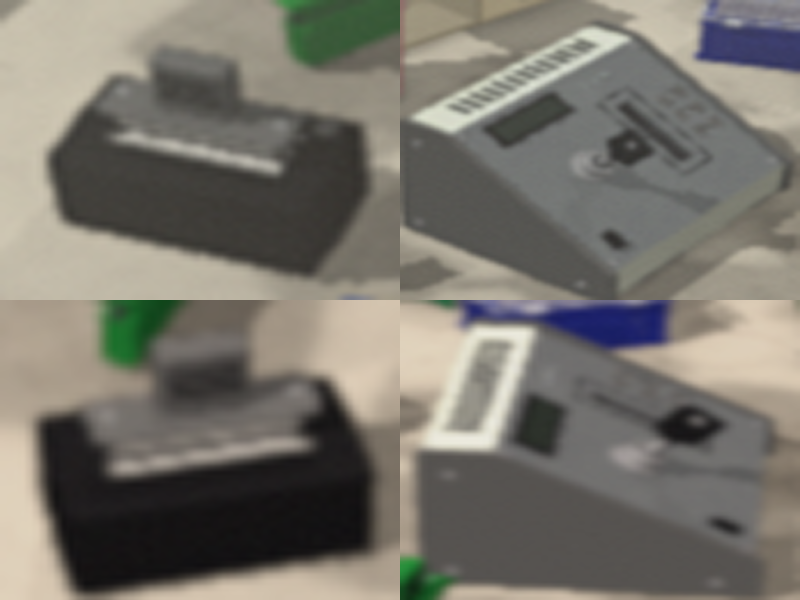

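The crop confirms it: a grey pull and plate in the black dock at (195,80), and on the panel the bay slot at (655,130) and the black key at (630,150). Drive top sits at 85 and 123 mm, as it should. Now I'll move above the dock.

```bash
cat >> h.py <<'E'
def Rt(o): return R.from_euler('xyz',o['eef_rot'])
def go(pos,Rg,o=None):
    o=o or ctrl.get_obs(); r=Rt(o)
    s=r.inv().apply(np.array(pos)-o['ee_pos'])*1000; w=(r.inv()*Rg).as_rotvec()
    print('shift',s.round(1),'turn',w.round(4)); return s,w
def down(yaw): return R.from_euler('xyz',[np.pi,0,yaw])
E
python3 - <<'E'
from h import *
go([.5408,.2165,.25],down(np.radians(199)))
E
```

```text
shift [ 582.4 -538.1  -68.9] turn [ 0.0000e+00 -1.6000e-03 -3.0724e+00]
```

Emit:
{"method": "arm_command", "body": {"plan": [[[0,0,-50,0,0,0,-1],[0,0,-110,0,0,-0.15,-1],[45,-40,-130,0,0,-0.3,-1],[90,-80,-140,0,0,-0.45,-1],[135,-120,-140,0,0,-0.6,-1],[180,-160,-140,0,0,-0.75,-1],[225,-200,-140,0,0,-0.9,-1],[270,-240,-140,0,0,-1.05,-1],[310,-275,-140,0,0,-1.2,-1],[340,-305,-140,0,0,-1.35,-1],[370,-335,-140,0,0,-1.5,-1],[400,-365,-140,0,0,-1.65,-1]]]}}

```text
time_s: 1.3
ee_pos: [0.422, -0.0567, 0.321]
eef_rot: [3.141, 0.0, 2.057]
force: [1.5, -0.6, -0.1]
grip_width: 0.0942
grip_force: 0.0
```

```bash
python3 - <<'E'
from h import *
print(ctrl.get_obs()['qpos'],ctrl.get_obs()['ee_pos'])
go([.5408,.2165,.27],down(np.radians(199)))
i=cams.camera_info('wrist');p,d=cams.camera('wrist'); np.savez('w0',p=p,d=d,**i); cv2.imwrite('pics/w0.png',p)
E
```

```text
[-2.19663980e-01 -5.72226575e-02  1.60069789e+00 -1.35937161e-05
  1.59796920e+00 -7.05815934e-01] [ 0.42201372 -0.05672456  0.32101062]
shift [186.1 232.7  51. ] turn [ 0.0000e+00  2.0000e-04 -1.4163e+00]
```

Emit:
{"method": "arm_command", "body": {"plan": [[[20,25,5,0,0,-0.14,-1],[40,50,10,0,0,-0.28,-1],[60,75,15,0,0,-0.42,-1],[80,100,20,0,0,-0.56,-1],[100,125,25,0,0,-0.7,-1],[120,150,30,0,0,-0.84,-1],[140,175,35,0,0,-0.98,-1],[160,200,40,0,0,-1.12,-1],[175,220,50,0,0,-1.26,-1],[186,233,51,0,0,-1.4,-1],[186,233,51,0,0,-1.416,-1],[186,233,51,0,0,-1.416,-1]]]}}

```text
time_s: 2.55
ee_pos: [0.5424, 0.2134, 0.2698]
eef_rot: [-3.141, -0.001, -2.819]
force: [-0.3, 0.0, 0.0]
grip_width: 0.0939
grip_force: 0.0
```

```bash
python3 - <<'E'
from h import *
o=ctrl.get_obs();print(o['qpos'],o['ee_pos'])
i=cams.camera_info('wrist');p,d=cams.camera('wrist'); np.savez('w1',p=p,d=d,**i); 
f=np.load('w0.npz')
cv2.imwrite('pics/w01.png',cv2.resize(np.hstack([f['p'],p]),(800,300)))
c=cloud(i,d).reshape(-1,3)
c=c[(np.hypot(c[:,0]-.541,c[:,1]-.2165)<.1)]
for lo,hi in((.056,.068),(.08,.09),(.117,.13)):
    m=c[(c[:,2]>lo)&(c[:,2]<hi)]
    if len(m)>4: print(lo,len(m),m.mean(0).round(4),cv2.minAreaRect((m[:,:2]*1000).astype(np.float32)))
E
```

```text
[ 3.12024399e-01  3.26984917e-01  1.28232323e+00 -9.99521652e-05
  1.53289147e+00 -1.58093931e+00] [0.54235004 0.21336698 0.26978939]
0.056 3513 [0.5373 0.2143 0.0611] ((523.4755859375, 209.70394897460938), (160.3343048095703, 67.91072845458984), 18.413623809814453)
0.08 1052 [0.539  0.2148 0.0843] ((542.993408203125, 216.306640625), (84.47614288330078, 25.528976440429688), 18.235300064086914)
0.117 424 [0.5423 0.2162 0.1218] ((543.0381469726562, 216.58700561523438), (36.36183547973633, 13.06021499633789), 18.213642120361328)
```

View pics/w01.png

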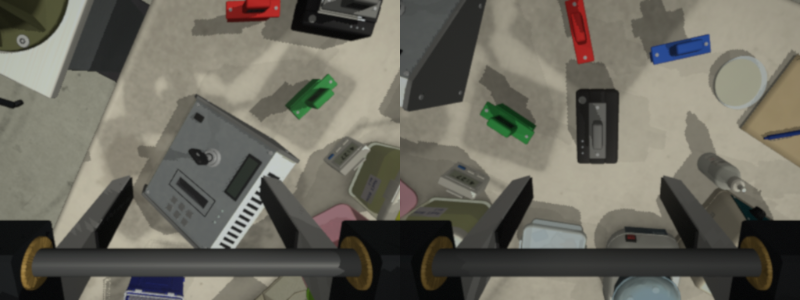

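The pictures show the recorder with key (205,155), bay (192,193), and the dock with the pull central at (598,125). Descending to grip.

```bash
python3 - <<'E'
from h import *
print(ctrl.get_obs()['eef_rot'])
go([.5425,.2164,.0895],down(np.radians(198.3)))
# panel from w0
f=np.load('w0.npz'); c=cloud(f,f['d']); q=c.reshape(-1,3)
A=np.array([[0.818,.038,-.573],[-.031,.9993,.022],[.5735,0,.8193]]); cen=np.array([.47,-.122,.095])
l=(q-cen)@A; m=q[(abs(l[:,2])<.006)&(abs(l[:,0])<.09)&(abs(l[:,1])<.095)]
for _ in range(4):
    ce=m.mean(0); n=np.linalg.svd(m-ce,full_matrices=False)[2][2]; n*=np.sign(n[2]); m=m[abs((m-ce)@n)<.0025]
print(len(m),n,ce, np.degrees(np.arccos(n[2])))
p=f['p'][190:310,170:340]; cv2.imwrite('pics/bay.png',cv2.resize(p,(765,540),interpolation=cv2.INTER_CUBIC))
E
```

```text
[-3.14144769e+00  3.53246137e-05 -2.82036754e+00]
shift [ -1.2   3.2 180.7] turn [-0.0001  0.      0.0018]
14435 [-0.57456269  0.01906625  0.81823847] [ 0.47922586 -0.11770111  0.09887438] 35.09115570120863
```

View pics/bay.png

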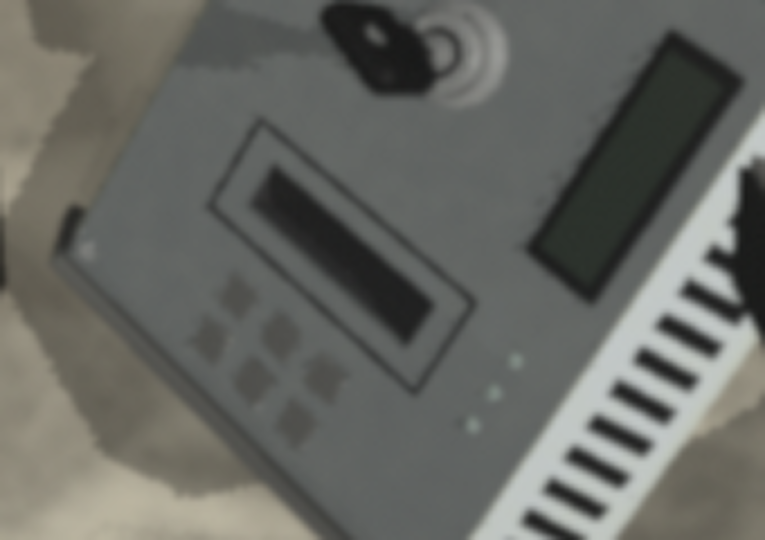

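The crop shows the bay slot with corners about (277,165), (437,305), (408,345), (250,198), and its frame (260,120), (475,303), (414,393), (209,207).

Emit:
{"method": "arm_command", "body": {"plan": [[[-1,3,45,0,0,0,-0.6],[-1,3,90,0,0,0,-0.4],[-1,3,130,0,0,0,-0.3],[-1,3,160,0,0,0,-0.3],[-1,3,175,0,0,0,-0.3],[-1,3,181,0,0,0,-0.3],[-1,3,181,0,0,0,-0.3],[-1,3,181,0,0,0,1],[-1,3,181,0,0,0,1],[-1,3,181,0,0,0,1],[-1,3,181,0,0,0,1],[-1,3,181,0,0,0,1]]], "squeeze": 30}}

```text
time_s: 3.8
ee_pos: [0.5426, 0.2169, 0.0892]
eef_rot: [-3.142, 0.0, -2.816]
force: [0.1, -0.4, 1.0]
grip_width: 0.025
grip_force: 0.0
```

```bash
python3 - <<'E'
from h import *
o=ctrl.get_obs(); print(o['ee_pos'],o['eef_rot'],o['grip_width'],o['grip_force'],o['force'])
f=np.load('w0.npz'); n=np.array([-0.57456,0.01907,0.81824]); ce=np.array([.47923,-.1177,.09887])
Ti=np.linalg.inv(f['world_to_cam'])
def hit(u,v):
    u=170+(u+.5)/4.5-.5; v=190+(v+.5)/4.5-.5
    r=Ti[:3,:3]@np.array([(u-f['cx'])/f['fx'],(v-f['cy'])/f['fy'],1]); t=Ti[:3,3]; return t+r*(((ce-t)@n)/(r@n))
S=np.array([hit(*a) for a in [(277,165),(437,305),(408,345),(250,198)]]); F=np.array([hit(*a) for a in [(260,120),(475,303),(414,393),(209,207)]])
for Q in (S,F):
    x=(Q[1]-Q[0]+Q[2]-Q[3]); x/=np.linalg.norm(x); print(Q.mean(0).round(4),x.round(4),[np.linalg.norm(Q[i]-Q[i-1]).round(4) for i in range(4)])
yh=np.cross(n,[-n[0],-n[1],0]);
x=np.cross(np.cross(n,[1,0,0]),n)
# from normal alone:
h=-n.copy();h[2]=0;h/=np.linalg.norm(h);x=h-n*(h@n);x/=np.linalg.norm(x);print('x from normal',x)
E
```

```text
[0.54258436 0.2169475  0.08922985] [-3.14158423e+00  2.86354480e-04 -2.81643022e+00] 0.024960426860271067 0.0 [ 0.14120091 -0.43797268  0.96266099]
[ 0.4703 -0.1644  0.0937] [ 0.8172 -0.0428  0.5748] [np.float64(0.0149), np.float64(0.0699), np.float64(0.0159), np.float64(0.0713)]
[ 0.4691 -0.1659  0.0929] [ 0.8178 -0.0281  0.5749] [np.float64(0.0346), np.float64(0.0929), np.float64(0.0346), np.float64(0.0922)]
x from normal [ 0.81779004 -0.02714295  0.57487626]
```

Emit:
{"method": "arm_command", "body": {"plan": [[[0,0,0,0,0,0,1],[0,0,0,0,0,0,1],[0,0,0,0,0,0,1],[0,0,0,0,0,0,1],[0,0,0,0,0,0,1]]], "squeeze": 40}}

```text
time_s: 4.3
ee_pos: [0.5426, 0.2169, 0.089]
eef_rot: [-3.142, 0.0, -2.816]
force: [0.1, -0.8, 0.9]
grip_width: 0.0138
grip_force: 40.0
```

```bash
cat >> h.py <<'E'
n=np.array([-0.5745,0.0195,0.8183]); n/=np.linalg.norm(n)
h=-n*[1,1,0]; px_=h-n*(h@n); px_/=np.linalg.norm(px_); py_=np.cross(n,px_)
RG=R.from_matrix(np.stack([-px_,py_,-n],1))
bay=np.array([.4695,-.1648,.0933])
E
python3 - <<'E'
from h import *
print(py_,n)
o=ctrl.get_obs(); go([.5426,.2169,.29],Rt(o))
go(bay+n*(.069+.05),RG)
E
```

```text
[3.39230231e-02 9.99424449e-01 3.46944695e-18] [-0.57448696  0.01949956  0.81828143]
shift [-1.00e-01 -0.00e+00 -2.01e+02] turn [0. 0. 0.]
shift [ 255.2 -314.3 -101.6] turn [ 0.1099 -0.6056  0.3478]
```

Emit:
{"method": "arm_command", "body": {"plan": [[[0,0,-10,0,0,0,1],[0,0,-25,0,0,0,1],[0,0,-45,0,0,0,1],[0,0,-70,0,0,0,1],[0,0,-110,0,0,0,1],[0,0,-150,0,0,0,1],[0,0,-180,0,0,0,1],[0,0,-200,0,0,0,1],[0,0,-200,0,0,0,1]]]}}

```text
time_s: 5.2
ee_pos: [0.543, 0.2172, 0.2922]
eef_rot: [3.142, 0.005, -2.816]
force: [-0.2, 0.3, -3.1]
grip_width: 0.0138
grip_force: 39.9
```

```bash
python3 - <<'E'
from h import *
go(bay+n*(.069+.07),RG)
E
```

```text
shift [ 266.9 -310.4   83.9] turn [ 0.1109 -0.601   0.3475]
```

Emit:
{"method": "arm_command", "body": {"plan": [[[25,-30,0,0.011,-0.06,0.035,1],[53,-62,0,0.022,-0.12,0.07,1],[80,-93,0,0.033,-0.18,0.105,1],[107,-124,0,0.044,-0.24,0.14,1],[134,-155,0,0.055,-0.3,0.175,1],[160,-186,0,0.067,-0.36,0.21,1],[187,-217,0,0.078,-0.42,0.245,1],[214,-248,10,0.089,-0.48,0.28,1],[240,-280,30,0.1,-0.54,0.315,1],[260,-302,55,0.111,-0.601,0.3475,1],[267,-310,75,0.111,-0.601,0.3475,1],[267,-310,84,0.111,-0.601,0.3475,1]]]}}

```text
time_s: 6.4
ee_pos: [0.3868, -0.1628, 0.2022]
eef_rot: [3.141, 0.605, 3.104]
force: [-0.3, -0.8, -2.2]
grip_width: 0.0136
grip_force: 40.0
```

```bash
python3 - <<'E'
from h import *
i=cams.camera_info('wrist');p,d=cams.camera('wrist');o=ctrl.get_obs();print(o['qpos'],o['ee_pos'])
i=cams.camera_info('wrist');p,d=cams.camera('wrist'); np.savez('w2',p=p,d=d,**i); 
go(bay+n*(.069+.07),RG)
cv2.imwrite('pics/w2.png',cv2.resize(p,(800,600),interpolation=cv2.INTER_CUBIC))
for nm in ('scene','side'):
    j=cams.camera_info(nm); a,b=cams.camera(nm); np.savez(nm+'2',p=a,d=b,**j)
    for q in (bay,bay+n*.07): k=j['world_to_cam']@np.r_[q,1]; print(nm,j['fx']*k[0]/k[2]+j['cx'],j['fy']*k[1]/k[2]+j['cy'])
E
```

```text
[-0.75338818 -0.35423737  2.23217779  0.51888257  0.85453676 -2.55177966] [ 0.38737521 -0.16185274  0.20201394]
shift [-3.2 -0.5 -1.9] turn [-0.0003 -0.0069 -0.0004]
scene 312.2565643378299 170.99268134273987
scene 324.540176906641 161.44142697645066
side 279.09736706710873 170.19704262291955
side 291.6878077295087 156.57661355657078
```

View pics/w2.png

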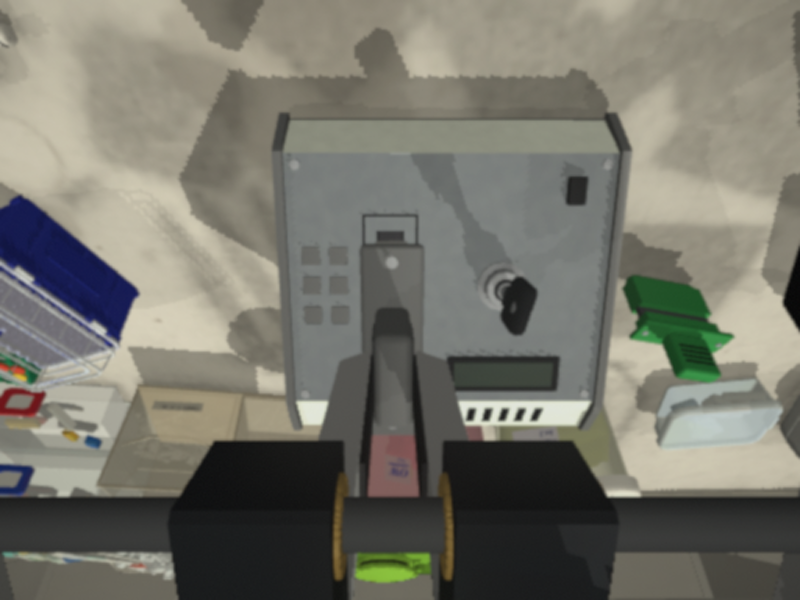

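The wrist view shows the drive held over the panel with the bay's lower end visible at (390,236) and the key at (515,300). Joint 6 is at its limit, so I'll use the half-turned grasp (the drive is symmetric).

Emit:
{"method": "arm_command", "body": {"plan": [[[0,0,0,0,0,0.14,1],[0,0,-15,0,0,0.28,1],[0,0,-30,0,0,0.42,1],[0,0,-30,0,0,0.56,1],[0,0,-30,0,0,0.7,1],[0,0,-30,0,0,0.84,1],[0,0,-30,0,0,0.98,1],[0,0,-30,0,0,1.12,1],[0,0,-30,0,0,1.26,1],[0,0,-30,0,0,1.4,1],[0,0,-30,0,0,1.54,1],[0,0,-30,0,0,1.6,1]]]}}

```text
time_s: 7.8
ee_pos: [0.3721, -0.1607, 0.2307]
eef_rot: [2.533, -0.017, 1.511]
force: [-0.2, -0.3, -1.8]
grip_width: 0.0138
grip_force: 40.0
```

```bash
echo "RG=R.from_matrix(np.stack([px_,-py_,-n],1))" >> h.py; python3 - <<'E'
from h import *
print(ctrl.get_obs()['qpos'])
go(bay+n*(.069+.06),RG)
E
```

```text
[-0.79357375 -0.42716584  2.21094524  0.50316094  0.95276255 -0.93922289]
shift [-0.7  0.9 39.4] turn [-0.0019  0.0037  1.5397]
```

Emit:
{"method": "arm_command", "body": {"plan": [[[0,0,0,0,0,0.14,1],[0,0,0,0,0,0.28,1],[0,0,0,0,0,0.42,1],[0,0,0,0,0,0.56,1],[0,0,0,0,0,0.7,1],[0,0,0,0,0,0.84,1],[0,0,0,0,0,0.98,1],[0,0,5,0,0,1.12,1],[0,0,12,0,0,1.26,1],[0,0,20,0,0,1.4,1],[-1,1,30,-0.002,0.0037,1.54,1],[-1,1,39,-0.002,0.0037,1.54,1]]]}}

```text
time_s: 9.0
ee_pos: [0.3955, -0.1628, 0.1988]
eef_rot: [3.14, -0.613, -0.031]
force: [0.3, 0.4, -3.1]
grip_width: 0.0133
grip_force: 40.0
```

```bash
python3 - <<'E'
from h import *
cams.camera('wrist');cams.camera('wrist');o=ctrl.get_obs();print(o['qpos'],o['ee_pos'])
go(bay+n*(.069+.06),RG)
ims=[]
for nm in ('wrist','scene','side'):
    j=cams.camera_info(nm); a,b=cams.camera(nm); np.savez(nm+'3',p=a,d=b,**j)
    k=j['world_to_cam']@np.r_[bay+n*.03,1]; u,v=int(j['fx']*k[0]/k[2]+j['cx']),int(j['fy']*k[1]/k[2]+j['cy']); print(nm,u,v)
    w,hh=(90,60) if nm=='wrist' else (60,40)
    u=max(w,min(512-w,u)); v=max(hh,min(384-hh,v)); print('origin',u-w,v-hh,400/(2*w))
    ims.append(cv2.resize(a[v-hh:v+hh,u-w:u+w],(400,267),interpolation=cv2.INTER_CUBIC))
ims.append(cv2.resize(np.load('wrist3.npz')['p'],(400,267)))
cv2.imwrite('pics/c3.png',np.vstack([np.hstack(ims[:2]),np.hstack(ims[2:])]))
E
```

```text
[-0.74122973 -0.33084052  2.22973389  0.53138054  0.82844996  0.57346011] [ 0.39493697 -0.1625382   0.1977727 ]
shift [ 1.  -0.3 -0.6] turn [-0.001   0.0016  0.0079]
wrist 252 184
origin 162 124 2.2222222222222223
scene 317 167
origin 257 127 3.3333333333333335
side 284 164
origin 224 124 3.3333333333333335
```

View pics/c3.png

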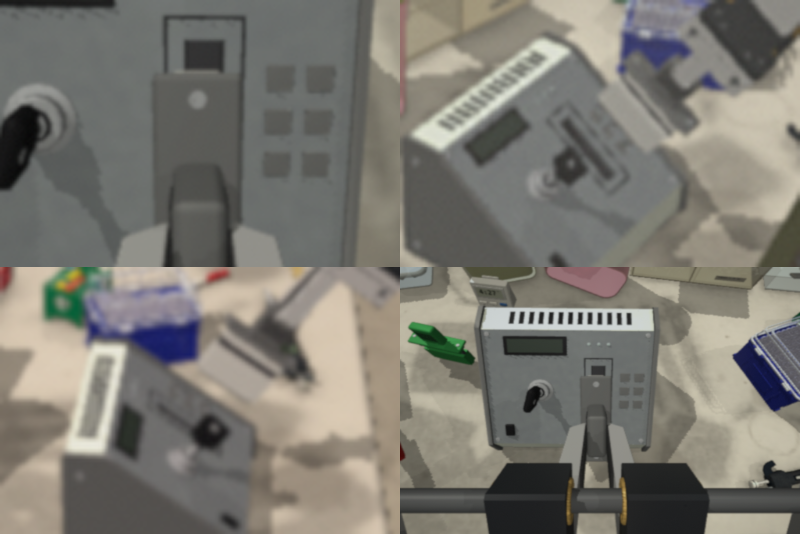

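The wrist crop shows the slot's top edge at (184..225,40), the frame at (164..245,16), the plate edges at (154..241,72). Measuring them sub-pixel against the prediction.

```bash
python3 - <<'E'
from h import *
f=np.load('wrist3.npz'); g=cv2.cvtColor(f['p'],cv2.COLOR_BGR2GRAY).astype(float); o=ctrl.get_obs(); d=f['d']
def pr(q): k=f['world_to_cam']@np.r_[q,1]; return np.round([f['fx']*k[0]/k[2]+f['cx'],f['fy']*k[1]/k[2]+f['cy'],k[2]],2)
r=Rt(o).as_matrix(); t=o['ee_pos']
print('slot',pr(bay+px_*.0365+py_*.009),pr(bay+px_*.0365-py_*.009),'frame',pr(bay+px_*.0465+py_*.0173),pr(bay+px_*.0465-py_*.0173))
pl=lambda x,y,z:pr(t+r@np.array([x,y,z]))
print('plate',pl(.043,-.013,-.004),pl(.043,.013,-.004), 'pulltop',pl(.018,-.007,.069-.103),pl(.018,.007,.069-.103))
print('slot row',g[146:153,228:278].mean(0).astype(int).tolist())
print('frame row',g[133:140,228:278].mean(0).astype(int).tolist())
print('plate row',g[165:180,222:280].mean(0).astype(int).tolist())
print('col',g[124:165,248:260].mean(1).astype(int).tolist())
c=cloud(f,d); q=c.reshape(-1,3); l=(q-bay)@np.stack([px_,py_,n],1)
m=q[(abs(l[:,2])<.008)&(abs(l[:,0])<.075)&(l[:,1]<.12)&(l[:,1]>-.06)]
for _ in range(4):
    ce=m.mean(0); nn=np.linalg.svd(m-ce,full_matrices=False)[2][2]; nn*=np.sign(nn[2]); m=m[abs((m-ce)@nn)<.0025]
print(len(m),nn,(bay-ce)@nn, 'plate depth', np.median(d[168:178,240:262]))
E
```

```text
slot [243.15 141.12   0.33] [261.48 141.24   0.33] frame [234.62 130.76   0.33] [270.15 130.99   0.33]
plate [2.3182e+02 1.5966e+02 2.0000e-01] [2.7546e+02 1.5968e+02 2.0000e-01] pulltop [2.4057e+02 2.1640e+02 1.8000e-01] [2.6699e+02 2.1643e+02 1.8000e-01]
slot row [112, 111, 112, 112, 112, 113, 110, 95, 71, 87, 109, 114, 115, 114, 114, 111, 95, 62, 48, 50, 50, 50, 50, 50, 50, 50, 50, 50, 50, 49, 49, 49, 46, 46, 68, 96, 109, 111, 111, 111, 110, 103, 84, 69, 89, 107, 110, 111, 111, 111]
frame row [112, 112, 112, 113, 113, 112, 105, 83, 65, 84, 105, 112, 112, 112, 111, 110, 109, 109, 108, 108, 109, 109, 108, 107, 107, 107, 108, 108, 108, 107, 106, 108, 110, 110, 109, 108, 106, 105, 105, 105, 106, 104, 90, 68, 79, 103, 109, 110, 109, 109]
plate row [112, 112, 112, 112, 112, 111, 111, 107, 98, 88, 89, 92, 93, 93, 93, 92, 92, 92, 92, 92, 92, 92, 92, 92, 95, 100, 106, 110, 112, 113, 112, 108, 100, 94, 91, 91, 90, 90, 90, 90, 90, 90, 90, 90, 90, 90, 86, 77, 71, 83, 104, 110, 111, 110, 110, 110, 110, 109]
col [111, 111, 111, 111, 111, 109, 96, 70, 75, 100, 108, 108, 109, 109, 110, 110, 108, 96, 70, 53, 50, 50, 50, 50, 50, 50, 50, 50, 49, 50, 59, 87, 110, 104, 101, 98, 94, 92, 92, 92, 97]
20137 [-0.57734643  0.01786897  0.81630374] -0.00036467044712164883 plate depth 0.21233135
```

```bash
python3 - <<'E'
from h import *
f=np.load('wrist3.npz'); d=f['d']; o=ctrl.get_obs(); c=(cloud(f,d)-o['ee_pos'])@Rt(o).as_matrix()
for v in range(152,300,6): print(v,[tuple((c[v,u]*1000).round(1)) for u in (236,250,262)])
print(f['fx'])
E
```

```text
152 [(np.float64(26.8), np.float64(-16.8), np.float64(127.8)), (np.float64(16.3), np.float64(-3.4), np.float64(194.7)), (np.float64(23.0), np.float64(9.6), np.float64(151.9))]
158 [(np.float64(42.1), np.float64(-11.0), np.float64(6.5)), (np.float64(42.1), np.float64(-2.2), np.float64(6.7)), (np.float64(42.1), np.float64(5.3), np.float64(6.9))]
164 [(np.float64(38.5), np.float64(-11.0), np.float64(5.9)), (np.float64(38.7), np.float64(-2.2), np.float64(4.7)), (np.float64(38.4), np.float64(5.3), np.float64(6.1))]
170 [(np.float64(34.8), np.float64(-11.0), np.float64(5.0)), (np.float64(34.9), np.float64(-2.2), np.float64(4.5)), (np.float64(34.5), np.float64(5.3), np.float64(6.3))]
176 [(np.float64(30.6), np.float64(-11.1), np.float64(6.6)), (np.float64(30.9), np.float64(-2.2), np.float64(5.3)), (np.float64(30.5), np.float64(5.4), np.float64(6.8))]
182 [(np.float64(26.9), np.float64(-11.1), np.float64(5.6)), (np.float64(26.8), np.float64(-2.2), np.float64(6.2)), (np.float64(26.7), np.float64(5.4), np.float64(6.5))]
188 [(np.float64(22.9), np.float64(-11.2), np.float64(5.7)), (np.float64(2
[... 2547 characters left out ...]
at64(-7.8), np.float64(-72.5)), (np.float64(-41.3), np.float64(-2.3), np.float64(5.3)), (np.float64(-40.9), np.float64(6.0), np.float64(4.6))]
284 [(np.float64(0.0), np.float64(-7.9), np.float64(-71.1)), (np.float64(-133.8), np.float64(-3.3), np.float64(151.1)), (np.float64(-132.9), np.float64(10.9), np.float64(149.6))]
290 [(np.float64(-2.1), np.float64(-7.9), np.float64(-72.5)), (np.float64(-139.2), np.float64(-3.2), np.float64(146.8)), (np.float64(-139.2), np.float64(10.9), np.float64(146.9))]
296 [(np.float64(-4.4), np.float64(-7.9), np.float64(-73.6)), (np.float64(-144.3), np.float64(-3.2), np.float64(142.3)), (np.float64(-144.1), np.float64(10.8), np.float64(142.1))]
335.97646701442284
```

```bash
python3 - <<'E'
from h import *
f=np.load('wrist3.npz'); g=cv2.cvtColor(f['p'],cv2.COLOR_BGR2GRAY).astype(int); d=f['d']
for v in (160,166,185,190): print('plate',v,list(zip(range(226,236),g[v,226:236],(d[v,226:236]*1000).astype(int))),'|',list(zip(range(264,276),g[v,264:276],(d[v,264:276]*1000).astype(int))))
for v in (215,225,235): print('pull',v,list(zip(range(236,246),g[v,236:246],(d[v,236:246]*1000).astype(int))),'|',list(zip(range(258,270),g[v,258:270],(d[v,258:270]*1000).astype(int))))
E
```

```text
plate 160 [(226, np.int64(111), np.int64(334)), (227, np.int64(111), np.int64(333)), (228, np.int64(111), np.int64(335)), (229, np.int64(106), np.int64(334)), (230, np.int64(97), np.int64(333)), (231, np.int64(92), np.int64(210)), (232, np.int64(93), np.int64(210)), (233, np.int64(96), np.int64(212)), (234, np.int64(97), np.int64(209)), (235, np.int64(96), np.int64(208))] | [(264, np.int64(93), np.int64(211)), (265, np.int64(93), np.int64(210)), (266, np.int64(94), np.int64(210)), (267, np.int64(93), np.int64(210)), (268, np.int64(90), np.int64(210)), (269, np.int64(80), np.int64(211)), (270, np.int64(71), np.int64(211)), (271, np.int64(79), np.int64(212)), (272, np.int64(104), np.int64(334)), (273, np.int64(112), np.int64(334)), (274, np.int64(113), np.int64(333)), (275, np.int64(112), np.int64(333))]
plate 166 [(226, np.int64(113), np.int64(336)), (227, np.int64(112), np.int64(336)), (228, np.int64(111), np.int64(335)), (229, np.int64(107), np.int64(337)), (230, np.int64(97), np.int64(336)), (231, np.int64(89), np.int64(211)), (232, np.int64(90), np.int64(212)), (233, np.int64(92),
[... 3879 characters left out ...]
t64(179)), (239, np.int64(56), np.int64(180)), (240, np.int64(77), np.int64(184)), (241, np.int64(85), np.int64(183)), (242, np.int64(88), np.int64(183)), (243, np.int64(90), np.int64(184)), (244, np.int64(91), np.int64(183)), (245, np.int64(91), np.int64(182))] | [(258, np.int64(86), np.int64(184)), (259, np.int64(83), np.int64(183)), (260, np.int64(77), np.int64(183)), (261, np.int64(69), np.int64(183)), (262, np.int64(60), np.int64(184)), (263, np.int64(50), np.int64(184)), (264, np.int64(39), np.int64(181)), (265, np.int64(41), np.int64(181)), (266, np.int64(66), np.int64(180)), (267, np.int64(106), np.int64(179)), (268, np.int64(136), np.int64(177)), (269, np.int64(143), np.int64(175))]
```

```bash
python3 - <<'E'
from h import *
f=np.load('wrist3.npz'); P=f['p'].astype(int); g=P.mean(2).astype(int); d=f['d']; o=ctrl.get_obs(); print(f['cx'],f['cy'])
def pr(z,x=0): 
    k=f['world_to_cam']@np.r_[o['ee_pos']+Rt(o).apply([x,0,z]),1]; return (f['fx']*k[0]/k[2]+f['cx'],k[2])
for z in (-.1,-.06,-.03,.004,.07,.13): print(z,np.round(pr(z),3))
gold=(P[...,2]-P[...,0]>40)&(np.indices(g.shape)[0]>270)
for v in range(285,384,8):
    u=np.where(gold[v])[0]; dd=(d[v]*1000).astype(int)
    # depth discontinuities
    e=np.where(abs(np.diff(d[v]))>.02)[0]
    print(v,'gold',[ (s[0],s[-1],dd[s[len(s)//2]]) for s in np.split(u,np.where(np.diff(u)>3)[0]+1) if len(s)>1],'edges',[(int(a),int(dd[a]),int(dd[a+1])) for a in e][:14])
for v in (215,225,235,245,255,265):
    e=np.where(abs(np.diff(d[v,150:360]))>.02)[0]+150; print(v,[(int(a),int(d[v,a]*1000),int(d[v,a+1]*1000)) for a in e])
E
```

```text
251.23520446096114 192.23762001399047
-0.1 [2.54535e+02 1.19000e-01]
-0.06 [2.53951e+02 1.58000e-01]
-0.03 [2.53671e+02 1.87000e-01]
0.004 [2.53442e+02 2.20000e-01]
0.07 [253.149   0.283]
0.13 [252.978   0.341]
285 gold [] edges [(24, 395, 0), (25, 0, 394), (132, 396, 0), (133, 0, 394), (134, 394, 84), (219, 84, 129), (237, 156, 395), (265, 397, 155), (283, 129, 86), (368, 84, 396)]
293 gold [] edges [(129, 392, 80), (220, 87, 124), (236, 146, 394), (244, 392, 0), (245, 0, 393), (266, 393, 146), (282, 123, 88), (373, 81, 393), (455, 393, 0), (456, 0, 393)]
301 gold [] edges [(65, 388, 0), (66, 0, 390), (124, 389, 78), (220, 88, 119), (236, 145, 390), (266, 391, 147), (282, 118, 87), (378, 78, 390)]
309 gold [(np.int64(216), np.int64(220), np.int64(78)), (np.int64(281), np.int64(287), np.int64(78))] edges [(118, 387, 78), (222, 83, 114), (235, 136, 388), (267, 387, 136), (280, 114, 82), (365, 75, 0), (366, 0, 75), (384, 79, 390)]
317 gold [(np.int64(215), np.int64(218), np.int64(75)), (np.int64(281), np.int64(288), np.int64(75))] edges [(3, 383, 0), (4, 0, 383), (32, 383, 0), (33, 0, 
[... 1528 characters left out ...]
0), (46, 0, 362), (113, 362, 72), (226, 108, 363), (252, 360, 0), (253, 0, 361), (276, 362, 108), (389, 71, 362), (494, 363, 99)]
215 [(156, 351, 0), (157, 0, 349), (231, 350, 220), (238, 219, 189), (264, 194, 220), (270, 220, 350), (323, 345, 425), (350, 424, 0), (351, 0, 423)]
225 [(216, 352, 0), (217, 0, 353), (231, 354, 223), (233, 221, 189), (264, 183, 220), (265, 220, 191), (269, 189, 222), (270, 222, 354), (322, 349, 419)]
235 [(215, 357, 177), (287, 178, 357), (322, 352, 415)]
245 [(164, 359, 0), (165, 0, 360), (213, 357, 164), (241, 184, 0), (242, 0, 183), (289, 164, 359), (321, 355, 410)]
255 [(210, 368, 155), (292, 155, 362), (320, 358, 407)]
265 [(207, 402, 145), (295, 144, 403)]
```

The gripper is symmetric about u = 251.5 at every depth, so the tool axis projects there. The slot is at u = 253.4, i.e. 1.9 mm off in tool y. Correcting and approaching.

Emit:
{"method": "arm_command", "body": {"plan": [[[0,1.9,5,0,0,0.006,1],[0,1.9,15,0,0,0.006,1],[0,1.9,25,0,0,0.006,1],[0,1.9,35,0,0,0.006,1],[0,1.9,45,0,0,0.006,1],[0,1.9,47,0,0,0.006,1],[0,1.9,47,0,0,0.006,1],[0,1.9,47,0,0,0.006,1]]]}}

```text
time_s: 10.05
ee_pos: [0.4214, -0.1663, 0.16]
eef_rot: [-3.14, -0.612, -0.038]
force: [-0.8, -0.2, -2.1]
grip_width: 0.0132
grip_force: 40.0
```

```bash
cat > m.py <<'E'
from h import *
j=cams.camera_info('wrist'); p,d=cams.camera('wrist'); np.savez('wrist4',p=p,d=d,**j); g=cv2.cvtColor(p,cv2.COLOR_BGR2GRAY).astype(int); o=ctrl.get_obs(); print(o['ee_pos'],o['qpos'].round(3),o['force'])
go(bay+n*(.069+.013),RG)
def pr(q): k=j['world_to_cam']@np.r_[q,1]; return np.round([j['fx']*k[0]/k[2]+j['cx'],j['fy']*k[1]/k[2]+j['cy'],k[2]],2)
print('pred slot',pr(bay+px_*.0365),'frame',pr(bay+px_*.0465),'slotbottom',pr(bay-px_*.0365))
for v in range(100,156,4): print(v,g[v,228:280].tolist())
print('col',100,g[100:160,247:256].mean(1).astype(int).tolist())
E
python3 m.py
```

```text
[ 0.42140855 -0.16632158  0.16007104] [-0.689 -0.206  2.235  0.582  0.69   0.543] [ 0.409397   -0.1549593  -2.49898025]
shift [ 0.9 -3.2  0.2] turn [ 0.0009  0.0003 -0.0032]
pred slot [248.36 148.14   0.29] frame [248.27 136.28   0.28] slotbottom [248.95 228.32   0.31]
100 [122, 122, 122, 122, 121, 121, 122, 122, 121, 121, 121, 121, 121, 121, 120, 120, 120, 120, 120, 120, 120, 121, 121, 121, 121, 121, 120, 120, 121, 120, 121, 121, 120, 120, 120, 119, 119, 119, 120, 119, 120, 119, 119, 118, 118, 118, 118, 118, 118, 119, 118, 117]
104 [122, 122, 121, 122, 121, 122, 123, 122, 123, 123, 122, 122, 122, 121, 121, 121, 121, 121, 120, 120, 120, 120, 121, 121, 121, 121, 121, 121, 121, 121, 121, 120, 120, 119, 119, 119, 119, 119, 119, 119, 119, 119, 119, 119, 119, 119, 118, 118, 118, 118, 117, 118]
108 [122, 122, 122, 122, 122, 123, 122, 123, 123, 123, 121, 120, 119, 120, 119, 119, 119, 119, 119, 119, 119, 120, 120, 120, 120, 120, 119, 119, 120, 119, 119, 119, 119, 118, 119, 119, 119, 119, 118, 119, 118, 119, 119, 118, 118, 118, 118, 117, 118, 118, 118, 118]
112 [121, 121, 121, 123, 132, 149, 
[... 2393 characters left out ...]
, 101, 101, 102, 102, 102, 102, 102, 103, 102, 102, 102, 102, 101, 105, 112, 115, 116, 115, 115, 115, 115, 112, 96, 67, 81, 108, 115, 114, 115, 115, 114, 115, 115]
152 [101, 72, 70, 99, 116, 121, 120, 121, 120, 120, 117, 101, 66, 44, 49, 53, 53, 54, 53, 53, 54, 53, 53, 52, 53, 53, 53, 53, 52, 52, 49, 51, 78, 108, 115, 116, 116, 115, 115, 115, 112, 94, 67, 82, 109, 115, 116, 116, 115, 115, 116, 116]
col 100 [120, 121, 121, 121, 120, 120, 120, 119, 119, 121, 127, 137, 141, 138, 131, 121, 113, 113, 116, 118, 118, 118, 117, 117, 117, 117, 117, 117, 117, 116, 116, 116, 117, 116, 116, 108, 86, 68, 87, 107, 112, 113, 114, 115, 115, 115, 116, 114, 101, 74, 56, 53, 53, 53, 62, 92, 117, 110, 106, 103]
```

Emit:
{"method": "arm_command", "body": {"plan": [[[0,-1.4,0,0,0,0,1],[0,-1.4,2,0,0,0,1],[0,-1.4,4,0,0,0,1],[0,-1.4,5,0,0,0,1],[0,-1.4,5,0,0,0,1]]]}}

```text
time_s: 10.6
ee_pos: [0.4243, -0.1649, 0.1554]
eef_rot: [-3.14, -0.611, -0.038]
force: [0.4, -0.6, -3.0]
grip_width: 0.0135
grip_force: 40.0
```

```bash
sed -i 's/range(100,156,4)/(144,147,153)/' m.py; python3 m.py
```

```text
[ 0.42429496 -0.16489033  0.15551353] [-0.68  -0.193  2.237  0.586  0.674  0.543] [ 0.06557487  0.21920588 -2.8943453 ]
shift [ 1.2 -1.6 -5.1] turn [ 0.0004  0.0009 -0.0035]
pred slot [250.12 148.7    0.28] frame [250.05 136.63   0.28] slotbottom [250.63 230.23   0.3 ]
144 [118, 106, 78, 66, 91, 114, 119, 119, 119, 119, 119, 120, 120, 119, 118, 118, 118, 117, 117, 117, 116, 116, 115, 116, 116, 116, 116, 116, 117, 117, 117, 117, 117, 117, 117, 115, 116, 116, 116, 115, 115, 116, 113, 98, 70, 80, 108, 115, 116, 116, 115, 115]
147 [119, 110, 88, 70, 92, 114, 120, 120, 120, 120, 120, 120, 120, 119, 117, 117, 117, 116, 116, 115, 115, 115, 116, 115, 115, 116, 116, 116, 117, 116, 116, 117, 116, 116, 116, 116, 116, 115, 116, 115, 115, 114, 112, 97, 69, 79, 107, 114, 116, 116, 115, 114]
153 [118, 109, 87, 70, 92, 115, 121, 122, 121, 121, 121, 118, 108, 82, 55, 48, 53, 54, 54, 54, 55, 55, 54, 54, 53, 53, 53, 53, 53, 53, 53, 53, 48, 51, 78, 109, 117, 117, 117, 116, 116, 115, 111, 95, 66, 80, 109, 117, 117, 116, 117, 117]
col 100 [121, 121, 122, 121, 121, 121, 120, 120, 120, 121, 128, 139, 142, 140, 132, 121, 115, 115, 118, 119, 119, 118, 118, 118, 118, 118, 118, 118, 118, 118, 118, 117, 117, 118, 118, 115, 98, 66, 76, 105, 114, 115, 115, 115, 116, 116, 116, 115, 109, 90, 64, 54, 53, 53, 63, 93, 117, 110, 106, 103]
```

Emit:
{"method": "arm_command", "body": {"plan": [[[0.3,0,3,0,0,0,1],[0.3,0,6,0,0,0,1],[0.3,0,9,0,0,0,1],[0.3,0,12,0,0,0,1],[0.3,0,15,0,0,0,1],[0.3,0,15,0,0,0,1]]]}}

```text
time_s: 11.25
ee_pos: [0.4332, -0.1652, 0.1431]
eef_rot: [-3.139, -0.611, -0.038]
force: [-0.4, -1.0, -2.6]
grip_width: 0.0135
grip_force: 40.0
```

```bash
sed -i 's/(144,147,153)/(147,150,153)/' m.py; python3 m.py
```

```text
[ 0.43317062 -0.16522052  0.14329827] [-0.662 -0.15   2.235  0.608  0.631  0.526] [-0.19627981 -0.69717564 -2.25732166]
shift [  0.9  -1.6 -20.2] turn [ 0.0005  0.0011 -0.0035]
pred slot [249.99 151.82   0.27] frame [249.91 139.11   0.26] slotbottom [250.53 237.29   0.29]
147 [107, 78, 75, 102, 118, 121, 121, 121, 121, 121, 121, 122, 120, 120, 119, 119, 118, 118, 118, 118, 117, 118, 117, 118, 117, 117, 118, 118, 118, 119, 118, 119, 119, 118, 118, 118, 118, 117, 117, 117, 117, 117, 117, 114, 99, 69, 71, 99, 114, 117, 117, 117]
150 [108, 78, 67, 92, 116, 122, 122, 122, 122, 122, 122, 122, 121, 118, 118, 118, 118, 117, 117, 117, 117, 117, 117, 117, 118, 117, 118, 118, 118, 117, 118, 118, 118, 118, 117, 116, 117, 117, 117, 117, 117, 117, 116, 114, 99, 69, 71, 98, 114, 117, 117, 116]
153 [107, 77, 67, 93, 116, 122, 122, 122, 122, 122, 122, 121, 106, 75, 61, 65, 66, 66, 67, 66, 67, 66, 66, 66, 65, 65, 66, 66, 66, 65, 65, 66, 63, 59, 65, 88, 111, 117, 117, 117, 118, 117, 117, 114, 99, 71, 80, 108, 117, 116, 117, 117]
col 100 [123, 123, 123, 123, 123, 123, 122, 122, 122, 121, 123, 130, 141, 144, 143, 137, 126, 116, 115, 118, 120, 120, 120, 120, 120, 120, 119, 119, 119, 119, 119, 119, 119, 119, 119, 120, 119, 117, 105, 77, 65, 87, 109, 116, 117, 117, 117, 117, 117, 118, 117, 110, 91, 65, 64, 94, 119, 113, 108, 105]
```

Emit:
{"method": "arm_command", "body": {"plan": [[[0,0,4,0,0,0,1],[0,0,8,0,0,0,1],[0,0,12,0,0,0,1],[0,0,16,0,0,0,1],[0,0,20,0,0,0,1],[0,0,20,0,0,0,1]]]}}

```text
time_s: 11.9
ee_pos: [0.4447, -0.1655, 0.1266]
eef_rot: [-3.139, -0.611, -0.038]
force: [0.3, -0.6, -1.5]
grip_width: 0.0134
grip_force: 40.0
```

```bash
sed -i 's/(147,150,153)/()/' m.py; python3 m.py
```

```text
[ 0.44463433 -0.16553295  0.12681811] [-0.641 -0.092  2.231  0.643  0.577  0.497] [ 0.07441398 -0.40709032 -2.15626858]
shift [  1.   -1.6 -40.3] turn [ 0.0002  0.0012 -0.0035]
pred slot [250.   155.93   0.25] frame [2.4991e+02 1.4225e+02 2.4000e-01] slotbottom [250.59 247.31   0.27]
col 100 [125, 126, 125, 125, 125, 125, 125, 124, 124, 124, 124, 126, 135, 147, 151, 149, 143, 132, 121, 118, 119, 122, 123, 122, 123, 122, 122, 121, 121, 122, 122, 121, 121, 121, 121, 121, 121, 122, 121, 121, 119, 107, 76, 60, 83, 110, 118, 119, 119, 119, 119, 119, 120, 120, 120, 120, 116, 110, 110, 107]
```

Gliding in with no contact force. 31–33 mm remain.

Emit:
{"method": "arm_command", "body": {"plan": [[[0,0,5,0,0,0,1],[0,0,10,0,0,0,1],[0,0,15,0,0,0,1],[0,0,20,0,0,0,1],[0,0,24,0,0,0,1],[0,0,27,0,0,0,1],[0,0,28,0,0,0,1],[0,0,28,0,0,0,1]]]}}

```text
time_s: 12.75
ee_pos: [0.4607, -0.1662, 0.1041]
eef_rot: [-3.14, -0.611, -0.038]
force: [1.0, -1.5, -2.8]
grip_width: 0.0138
grip_force: 40.0
```

Emit:
{"method": "arm_command", "body": {"plan": [[[0,0,1,0,0,0,1],[0,0,2,0,0,0,1],[0,0,3,0,0,0,1],[0,0,3,0,0,0,1]]]}}

```text
time_s: 13.15
ee_pos: [0.4625, -0.1663, 0.1017]
eef_rot: [-3.14, -0.612, -0.038]
force: [0.8, -0.4, -2.4]
grip_width: 0.0135
grip_force: 40.0
```

Emit:
{"method": "arm_command", "body": {"plan": [[[0,0,0.7,0,0,0,1],[0,0,1.4,0,0,0,1],[0,0,2,0,0,0,1],[0,0,2,0,0,0,1]]]}}

```text
time_s: 13.55
ee_pos: [0.4631, -0.166, 0.1008]
eef_rot: [-3.14, -0.612, -0.037]
force: [-28.8, 3.6, 24.6]
grip_width: 0.0138
grip_force: 40.0
```

```bash
python3 - <<'E'
from h import *
o=ctrl.get_obs(); go(bay+n*.009,RG); print(o['force'],o['force']@n)
j=cams.camera_info('wrist'); p,d=cams.camera('wrist'); c=(cloud(j,d)-bay)@np.stack([px_,py_,n],1)
for v in range(150,210,8): print(v,(c[v,[215,225,240,250,262,285,292]]*1000).round(1)[:,2])
E
```

```text
shift [ 0.9 -1.4  0.8] turn [-0.0001  0.0004 -0.0025]
[-28.75421181   3.63619988  24.64698906] 36.757997521246565
150 [-0.7 -0.5  0.7  1.   0.8  0.1 -0.2]
158 [-0.2  0.8  3.8  4.9  2.7  0.8 -0.1]
166 [-0.1  0.8  6.   6.3  5.3  0.9  0.4]
174 [ 2.000e-01  8.000e-01  5.000e+00  4.800e+00  5.500e+00 -1.000e+00
  2.126e+02]
182 [-0.5  2.1  5.5  6.1  4.9 -0.3  0. ]
190 [ 1.   1.5  6.2  4.8  6.  -0.6 -1.1]
198 [-1.   0.8  5.7  9.5  5.8 -0.1  0.6]
206 [ 1.   0.2  4.7 27.1 22.1 -0.5 -0.8]
```

Home: firm stop, plate top 5.5 mm above the panel. Easing, releasing, backing off.

Emit:
{"method": "arm_command", "body": {"plan": [[[0,0,-1,0,0,0,1],[0,0,-1,0,0,0,0.2],[0,0,-1,0,0,0,0.2],[0,0,-1,0,0,0,0.2],[0,0,-1,0,0,0,0.2],[0,0,-1,0,0,0,0.2],[0,0,-1,0,0,0,0.2]]]}}

```text
time_s: 14.3
ee_pos: [0.463, -0.1662, 0.1009]
eef_rot: [-3.14, -0.612, -0.038]
force: [0.1, -0.0, 0.3]
grip_width: 0.038
grip_force: 0.0
```

Emit:
{"method": "arm_command", "body": {"plan": [[[0,0,-5,0,0,0,0.2],[0,0,-20,0,0,0,0.2],[0,0,-40,0,0,0,0.2],[0,0,-65,0,0,0,0.2],[0,0,-90,0,0,0,0.2],[0,-20,-100,0,0,0,0.2],[0,-45,-100,0,0,0,0.2],[0,-65,-100,0,0,0,0.2],[0,-74,-100,0,0,0,0.2],[0,-74,-100,0,0,0,0.2],[0,-74,-100,0,0,0,0.2]]]}}

```text
time_s: 15.4
ee_pos: [0.4083, -0.0904, 0.1832]
eef_rot: [-3.14, -0.612, -0.037]
force: [-0.8, -0.3, 0.0]
grip_width: 0.0371
grip_force: 0.0
```

```bash
cat > k.py <<'E'
import sys
from h import *
j=cams.camera_info('wrist'); p,d=cams.camera('wrist'); o=ctrl.get_obs(); np.savez('wk',p=p,d=d,**j); print(o['qpos'].round(3),o['grip_width'])
c=cloud(j,d); l=(c-bay)@np.stack([px_,py_,n],1)
cv2.imwrite(sys.argv[1],cv2.resize(p,(800,600),interpolation=cv2.INTER_CUBIC))
m=(l[...,2]>.055)&(l[...,2]<.07)&(abs(l[...,1]-.074)<.022)&(abs(l[...,0])<.03)
v,u=np.where(m); print('head',len(v),l[m].mean(0),cv2.minAreaRect(np.stack([u,v],1).astype(np.float32)), cv2.minAreaRect((l[m][:,:2]*1000).astype(np.float32)),np.median(d[m]))
b=(abs(l[...,2]-.005)<.0025)&(abs(l[...,1])<.02)&(abs(l[...,0])<.05); print('plate',b.sum(),l[b].mean(0)); q=l[b]; print('tilt',np.linalg.lstsq(np.c_[q[:,:2],np.ones(len(q))],q[:,2],rcond=None)[0])
go(bay+py_*.074+n*.08,RG)
E
python3 k.py pics/k1.png
```

```text
[-0.486 -0.376  2.295  0.399  0.699  0.884] 0.03764258151253049
head 453 [0.00151522 0.07277387 0.06243955] ((251.66981506347656, 199.90565490722656), (13.323974609375, 37.3620719909668), 15.945395469665527) ((0.5369119644165039, 72.73397827148438), (10.292481422424316, 28.81130599975586), 76.06201171875) 0.26186144
plate 1540 [0.00371155 0.00158599 0.00499397]
tilt [-0.00380023 -0.01290474  0.00502854]
shift [ 0.6 -2.  30. ] turn [ 0.0008  0.0007 -0.0035]
```

View pics/k1.png

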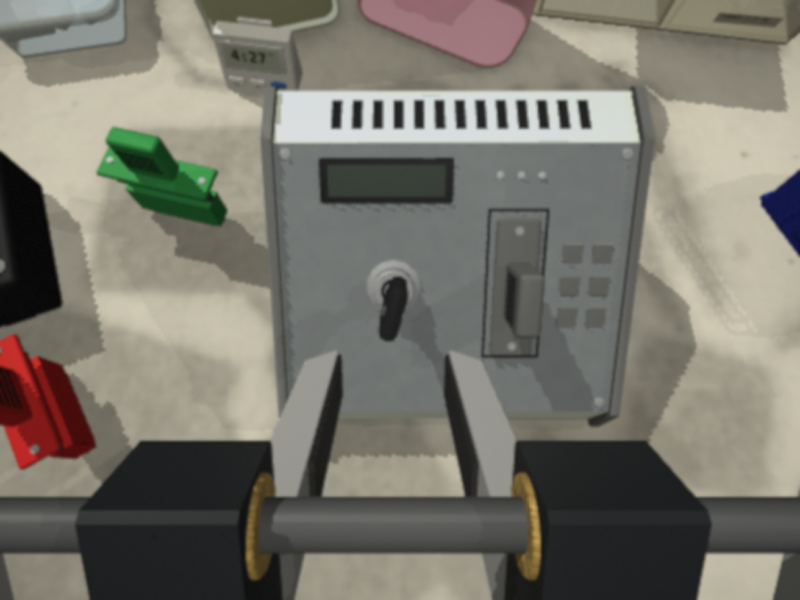

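The drive lies flush at (515,285). The key head at (393,305) is centred on the fingers and turned about 0.24 rad clockwise. I'll go in and grip it.

Emit:
{"method": "arm_command", "body": {"plan": [[[0,0,5,0,0,0.12,0.2],[0,0,20,0,0,0.24,0.2],[0,0,35,0,0,0.24,0.2],[0,0,50,0,0,0.24,0.2],[0,0,65,0,0,0.24,0.2],[0,0,75,0,0,0.24,0.2],[0,0,77,0,0,0.24,0.2],[0,0,77,0,0,0.24,0.2]]]}}

```text
time_s: 16.25
ee_pos: [0.4523, -0.0923, 0.1196]
eef_rot: [-2.975, -0.59, -0.329]
force: [0.1, -0.7, 0.3]
grip_width: 0.0375
grip_force: 0.0
```

Emit:
{"method": "arm_command", "body": {"plan": [[[0,0,0,0,0,0,1],[0,0,0,0,0,0,1],[0,0,0,0,0,0,1],[0,0,0,0,0,0,1],[0,0,0,0,0,0,1],[0,0,0,0,0,0,1],[0,0,0,0,0,0,1]]], "squeeze": 20}}

```text
time_s: 16.95
ee_pos: [0.4526, -0.0919, 0.12]
eef_rot: [-2.975, -0.592, -0.328]
force: [-0.3, 0.1, 1.3]
grip_width: 0.0097
grip_force: 20.0
```

```bash
cat > s.py <<'E'
from h import *
o=ctrl.get_obs(); r=Rt(o); t=(o['ee_pos']-bay)@np.stack([px_,py_,n],1)*1000
print('t',o['time_s'],'panel pos',t.round(2),'F tool',r.inv().apply(o['force']).round(2),'M tool',r.inv().apply(o['moment']).round(3),'turn',(RG.inv()*r).as_rotvec().round(4),'w',o['grip_width'],'q',o['qpos'].round(3))
E
python3 s.py
```

```text
t 16.95 panel pos [-0.49 72.3  32.97] F tool [ 0.45 -0.2  -1.28] M tool [-0.019 -0.152  0.009] turn [-0.0007 -0.0004  0.2434] w 0.009687827911191802 q [-0.419 -0.137  2.289  0.502  0.463  1.038]
```

Emit:
{"method": "arm_command", "body": {"plan": [[[0,0,0.3,0,0,0,1],[0,0,0.6,0,0,0,1],[0,0,0.9,0,0,0,1],[0,0,0.9,0,0,0,1]]]}}

```text
time_s: 17.35
ee_pos: [0.4531, -0.0919, 0.1192]
eef_rot: [-2.975, -0.591, -0.328]
force: [-0.2, 0.0, 1.3]
grip_width: 0.0099
grip_force: 20.0
```

```bash
python3 s.py
```

```text
t 17.35 panel pos [-0.59 72.3  32.01] F tool [ 0.59 -0.17 -1.18] M tool [ 0.011 -0.095  0.063] turn [-0.0007 -0.0006  0.2434] w 0.009862327866576773 q [-0.418 -0.134  2.289  0.504  0.46   1.036]
```

Emit:
{"method": "arm_command", "body": {"plan": [[[0,0,0.15,0,0,0,1],[0,0,0.3,0,0,0,1],[0,0,0.3,0,0,0,1]]]}}

```text
time_s: 17.65
ee_pos: [0.4532, -0.0919, 0.119]
eef_rot: [-2.975, -0.591, -0.328]
force: [-4.2, 0.4, 5.8]
grip_width: 0.0097
grip_force: 20.0
```

```bash
python3 s.py
```

```text
t 17.65 panel pos [-0.54 72.32 31.83] F tool [-0.18 -0.21 -7.23] M tool [-0.091 -0.285  0.047] turn [-0.0006 -0.0005  0.2434] w 0.0096883382668853 q [-0.418 -0.133  2.288  0.505  0.46   1.035]
```

Emit:
{"method": "arm_command", "body": {"plan": [[[0,0,0,0,0,0.04,1],[0,0,0,0,0,0.08,1],[0,0,0,0,0,0.12,1],[0,0,0,0,0,0.15,1],[0,0,0,0,0,0.15,1]]]}}

```text
time_s: 18.15
ee_pos: [0.4532, -0.0919, 0.119]
eef_rot: [-2.879, -0.559, -0.504]
force: [-3.8, 0.5, 4.8]
grip_width: 0.0101
grip_force: 20.0
```

```bash
python3 s.py
```

```text
t 18.15 panel pos [-0.53 72.33 31.81] F tool [-0.5  -0.21 -6.13] M tool [ 0.057 -0.225 -0.012] turn [-0.0007 -0.0005  0.3944] w 0.010072344163596855 q [-0.418 -0.133  2.288  0.505  0.46   1.186]
```

Emit:
{"method": "arm_command", "body": {"plan": [[[0,0,0,0,0,0.04,1],[0,0,0,0,0,0.08,1],[0,0,0,0,0,0.12,1],[0,0,0,0,0,0.16,1],[0,0,0,0,0,0.19,1],[0,0,0,0,0,0.19,1]]]}}

```text
time_s: 18.75
ee_pos: [0.4533, -0.0919, 0.1189]
eef_rot: [-2.773, -0.5, -0.713]
force: [-0.6, 0.6, 3.0]
grip_width: 0.0098
grip_force: 20.0
```

```bash
python3 s.py
```

```text
t 18.75 panel pos [-0.55 72.36 31.73] F tool [ 0.76 -1.14 -2.8 ] M tool [ 0.287 -0.155  0.047] turn [-7.00e-04 -5.00e-04  5.84e-01] w 0.009830693861673134 q [-0.418 -0.133  2.288  0.505  0.46   1.376]
```

Emit:
{"method": "arm_command", "body": {"plan": [[[0,0,0.2,0,0,0,1],[0,0,0.3,0,0,0,1],[0,0,0.3,0,0,0,1]]]}}

```text
time_s: 19.05
ee_pos: [0.4534, -0.0919, 0.1187]
eef_rot: [-2.773, -0.5, -0.712]
force: [0.3, 1.6, 2.3]
grip_width: 0.0094
grip_force: 20.0
```

```bash
python3 s.py
```

```text
t 19.05 panel pos [-0.59 72.32 31.42] F tool [ 0.44 -2.18 -1.76] M tool [ 0.296 -0.12   0.085] turn [-7.000e-04 -5.000e-04  5.831e-01] w 0.009413918463848784 q [-0.417 -0.132  2.288  0.505  0.459  1.374]
```

Emit:
{"method": "arm_command", "body": {"plan": [[[0,0,0.5,0,0,0,1],[0,0,1,0,0,0,1],[0,0,1.5,0,0,0,1],[0,0,1.5,0,0,0,1]]]}}

```text
time_s: 19.45
ee_pos: [0.4543, -0.0919, 0.1174]
eef_rot: [-2.773, -0.5, -0.713]
force: [2.6, 1.2, 1.3]
grip_width: 0.0095
grip_force: 20.0
```

```bash
python3 s.py
```

```text
t 19.45 panel pos [-0.63 72.32 29.85] F tool [ 1.68 -2.63  0.37] M tool [ 0.394 -0.024  0.067] turn [-0.0008 -0.0006  0.5835] w 0.009499535962057448 q [-0.416 -0.127  2.288  0.509  0.455  1.372]
```

Emit:
{"method": "arm_command", "body": {"plan": [[[0,0,0.7,0,0,0,1],[0,0,1.4,0,0,0,1],[0,0,2.1,0,0,0,1],[0,0,2.8,0,0,0,1],[0,0,3.5,0,0,0,1],[0,0,3.5,0,0,0,1]]]}}

```text
time_s: 20.05
ee_pos: [0.4563, -0.092, 0.1144]
eef_rot: [-2.773, -0.5, -0.713]
force: [2.5, 1.2, 1.1]
grip_width: 0.0099
grip_force: 20.0
```

```bash
python3 s.py
```

```text
t 20.05 panel pos [-0.69 72.32 26.31] F tool [ 1.5  -2.52  0.5 ] M tool [0.366 0.021 0.121] turn [-0.0008 -0.0007  0.5835] w 0.009864389638081887 q [-0.414 -0.115  2.286  0.516  0.445  1.365]
```

Emit:
{"method": "arm_command", "body": {"plan": [[[0,0,0.4,0,0,0,1],[0,0,0.8,0,0,0,1],[0,0,1,0,0,0,1],[0,0,1,0,0,0,1]]]}}

```text
time_s: 20.45
ee_pos: [0.4569, -0.092, 0.114]
eef_rot: [-2.773, -0.5, -0.713]
force: [-5.6, 2.6, 9.9]
grip_width: 0.0094
grip_force: 20.0
```

```bash
python3 s.py
```

```text
t 20.45 panel pos [-0.47 72.28 25.57] F tool [ -0.44  -2.53 -11.39] M tool [ 0.232 -0.306  0.102] turn [-7.000e-04 -2.000e-04  5.833e-01] w 0.009374600541948327 q [-0.413 -0.113  2.286  0.518  0.443  1.363]
```

Emit:
{"method": "arm_command", "body": {"plan": [[[0,0,-0.2,0,0,0.06,1],[0,0,-0.2,0,0,0.12,1],[0,0,-0.2,0,0,0.18,1],[0,0,-0.2,0,0,0.24,1],[0,0,-0.2,0,0,0.3,1],[0,0,-0.2,0,0,0.36,1],[0,0,-0.2,0,0,0.42,1],[0,0,-0.2,0,0,0.48,1],[0,0,-0.2,0,0,0.54,1],[0,0,-0.2,0,0,0.6,1],[0,0,-0.2,0,0,0.6,1]]], "squeeze": 30}}

```text
time_s: 21.55
ee_pos: [0.4569, -0.092, 0.114]
eef_rot: [-2.565, -0.219, -1.283]
force: [0.6, 3.0, 4.6]
grip_width: 0.0095
grip_force: 30.0
```

```bash
python3 s.py
```

```text
t 21.55 panel pos [-0.45 72.36 25.65] F tool [-1.7  -3.94 -3.51] M tool [ 0.634 -0.396  0.009] turn [-7.0000e-04 -1.0000e-04  1.1842e+00] w 0.009530568648818261 q [-0.413 -0.113  2.286  0.518  0.443  1.964]
```

Emit:
{"method": "arm_command", "body": {"plan": [[[0,0,0,0,0,0.03,1],[0,0,0,0,0,0.06,1],[0,0,0,0,0,0.08,1],[0,0,0,0,0,0.08,1]]]}}

```text
time_s: 21.95
ee_pos: [0.4568, -0.092, 0.114]
eef_rot: [-2.552, -0.175, -1.351]
force: [1.1, 2.9, 4.9]
grip_width: 0.0093
grip_force: 30.0
```

```bash
python3 s.py
```

```text
t 21.95 panel pos [-0.48 72.33 25.64] F tool [-1.73 -4.35 -3.41] M tool [ 0.77  -0.494  0.052] turn [-8.0000e-04 -1.0000e-04  1.2634e+00] w 0.00925633604117002 q [-0.413 -0.113  2.286  0.518  0.443  2.043]
```

Emit:
{"method": "arm_command", "body": {"plan": [[[0,0,0,0,0,0.03,1],[0,0,0,0,0,0.06,1],[0,0,0,0,0,0.08,1],[0,0,0,0,0,0.08,1]]]}}

```text
time_s: 22.35
ee_pos: [0.4568, -0.092, 0.114]
eef_rot: [-2.542, -0.13, -1.418]
force: [1.9, 3.7, 5.4]
grip_width: 0.0096
grip_force: 30.0
```

```bash
python3 s.py
```

```text
t 22.35 panel pos [-0.5  72.3  25.65] F tool [-2.66 -5.32 -3.43] M tool [ 0.881 -0.541  0.039] turn [-9.0000e-04 -0.0000e+00  1.3434e+00] w 0.00959622825729365 q [-0.413 -0.113  2.286  0.518  0.443  2.123]
```

Emit:
{"method": "arm_command", "body": {"plan": [[[0,0,0,0,0,0.03,1],[0,0,0,0,0,0.06,1],[0,0,0,0,0,0.08,1],[0,0,0,0,0,0.08,1]]]}}

```text
time_s: 22.75
ee_pos: [0.4568, -0.092, 0.114]
eef_rot: [-2.535, -0.085, -1.484]
force: [2.6, 3.5, 5.2]
grip_width: 0.0096
grip_force: 30.0
```

```bash
python3 s.py
```

```text
t 22.75 panel pos [-0.51 72.32 25.64] F tool [-2.84 -5.49 -2.78] M tool [ 0.868 -0.69   0.005] turn [-9.0000e-04 -0.0000e+00  1.4234e+00] w 0.009589702460797423 q [-0.413 -0.113  2.286  0.518  0.443  2.203]
```

Emit:
{"method": "arm_command", "body": {"plan": [[[0,0,0,0,0,0.03,1],[0,0,0,0,0,0.06,1],[0,0,0,0,0,0.08,1],[0,0,0,0,0,0.08,1]]]}}

```text
time_s: 23.15
ee_pos: [0.4568, -0.092, 0.114]
eef_rot: [-2.531, -0.039, -1.55]
force: [2.2, 3.9, 5.1]
grip_width: 0.0096
grip_force: 30.1
```

```bash
python3 s.py
```

```text
t 23.15 panel pos [-0.5  72.3  25.65] F tool [-3.63 -4.84 -3.01] M tool [ 0.878 -0.713 -0.009] turn [-9.0000e-04  1.0000e-04  1.5032e+00] w 0.009646721762608371 q [-0.413 -0.113  2.286  0.518  0.443  2.283]
```

Emit:
{"method": "arm_command", "body": {"plan": [[[0,0,0,0,0,0.03,1],[0,0,0,0,0,0.06,1],[0,0,0,0,0,0.06,1]]]}}

```text
time_s: 23.45
ee_pos: [0.4568, -0.0921, 0.114]
eef_rot: [-2.53, -0.004, -1.6]
force: [2.8, 4.1, 5.2]
grip_width: 0.01
grip_force: 30.0
```

```bash
python3 s.py
```

```text
t 23.45 panel pos [-0.51 72.28 25.65] F tool [-4.21 -5.21 -2.7 ] M tool [ 0.889 -0.808  0.032] turn [-9.0000e-04  2.0000e-04  1.5641e+00] w 0.009953895572593748 q [-0.413 -0.113  2.286  0.518  0.443  2.344]
```

Emit:
{"method": "arm_command", "body": {"plan": [[[0,0,0,0,0,0.03,1],[0,0,0,0,0,0.06,1],[0,0,0,0,0,0.08,1],[0,0,0,0,0,0.08,1]]]}}

```text
time_s: 23.85
ee_pos: [0.4568, -0.092, 0.114]
eef_rot: [-2.531, 0.041, -1.665]
force: [4.6, 3.0, 5.0]
grip_width: 0.0094
grip_force: 30.1
```

```bash
python3 s.py; python3 k.py pics/k2.png
```

```text
t 23.85 panel pos [-0.48 72.29 25.64] F tool [-3.67 -6.29 -1.52] M tool [ 0.878 -0.879 -0.023] turn [-9.0000e-04  1.0000e-04  1.6438e+00] w 0.009398153523426135 q [-0.413 -0.113  2.286  0.518  0.443  2.424]
[-0.413 -0.113  2.286  0.518  0.443  2.423] 0.009168795011458196
head 1061 [-0.00057315  0.06849611  0.05925851] ((251.59414672851562, 236.2764892578125), (47.83317184448242, 53.03949737548828), 49.398704528808594) ((-3.5475411415100098, 68.5129623413086), (28.660629272460938, 28.902484893798828), 27.720142364501953) 0.18476036
plate 3651 [-0.0025049  -0.0015873   0.00507619]
tilt [-0.00202938 -0.00036783  0.00507052]
shift [ -1.7  -0.4 -54.4] turn [ 9.0000e-04 -1.0000e-04 -1.6432e+00]
```

View pics/k2.png

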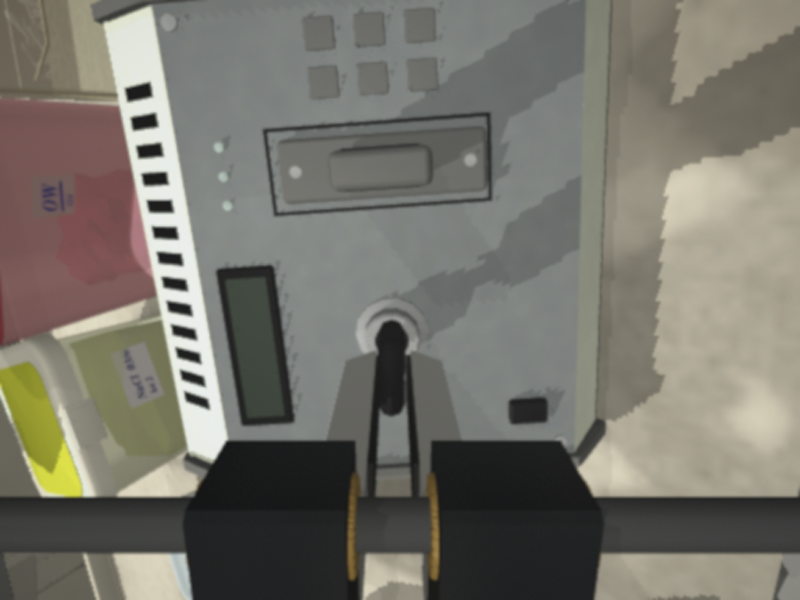

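Emit:
{"method": "arm_command", "body": {"plan": [[[0,0,0,0,0,0.03,1],[0,0,0,0,0,0.06,1],[0,0,0,0,0,0.08,1],[0,0,0,0,0,0.08,1]]]}}

```text
time_s: 24.3
ee_pos: [0.4568, -0.0921, 0.114]
eef_rot: [-2.535, 0.087, -1.73]
force: [2.7, 3.7, 5.1]
grip_width: 0.0097
grip_force: 30.3
```

```bash
python3 s.py; python3 -c "
from h import *
print(ctrl.get_obs()['tau'])"
```

```text
t 24.3 panel pos [-0.51 72.28 25.66] F tool [-4.55 -4.39 -2.66] M tool [ 0.837 -0.921 -0.241] turn [-1.0000e-03  2.0000e-04  1.7234e+00] w 0.009702089353014058 q [-0.413 -0.113  2.286  0.518  0.443  2.503]
[ -2.04444677 -20.98356128 -26.88203931  -0.11716822  -0.72511051
   0.57010677]
```

The moment rises sharply to −0.24 N m: the key is at its stop. Releasing and backing out.

Emit:
{"method": "arm_command", "body": {"plan": [[[0,0,0,0,0,0.01,1],[0,0,0,0,0,0.01,1],[0,0,0,0,0,0.01,0.2],[0,0,0,0,0,0.01,0.2],[0,0,0,0,0,0.01,0.2],[0,0,0,0,0,0.01,0.2],[0,0,0,0,0,0.01,0.2],[0,0,0,0,0,0.01,0.2]]]}}

```text
time_s: 25.1
ee_pos: [0.4566, -0.092, 0.1138]
eef_rot: [-2.536, 0.093, -1.739]
force: [-0.4, 0.1, 0.7]
grip_width: 0.0375
grip_force: 0.0
```

Emit:
{"method": "arm_command", "body": {"plan": [[[0,0,-4,0,0,0,0.2],[0,0,-15,0,0,0,0.2],[0,0,-30,0,0,0,0.2],[0,0,-50,0,0,0,0.2],[0,0,-75,0,0,0,0.2],[0,0,-100,0,0,-0.1,0.2],[0,0,-110,0,0,-0.2,0.2],[0,0,-110,0,0,-0.2,0.2],[0,0,-110,0,0,-0.2,0.2]]]}}

```text
time_s: 26.0
ee_pos: [0.3936, -0.0899, 0.2037]
eef_rot: [-2.53, -0.02, -1.577]
force: [-0.9, -0.3, -0.6]
grip_width: 0.0372
grip_force: 0.0
```

```bash
sed -i 's/>.055)&(l\[...,2\]<.07)/>.047)\&(l[...,2]<.066)/' k.py; python3 s.py; python3 k.py pics/k3.png
```

```text
t 26.0 panel pos [ -0.69  72.32 135.46] F tool [0.33 1.06 0.01] M tool [-0.227 -0.105  0.111] turn [-1.1000e-03  2.0000e-04  1.5365e+00] w 0.03720621263025643 q [-0.511 -0.449  2.288  0.383  0.782  2.429]
[-0.511 -0.448  2.288  0.383  0.782  2.428] 0.03765039304565966
head 355 [-4.12491033e-05  7.15820836e-02  5.50598452e-02] ((250.49996948242188, 189.49998474121094), (11.504476547241211, 33.28628158569336), 4.398705005645752) ((-0.05214405059814453, 72.39971160888672), (29.078048706054688, 10.15314769744873), 87.6792984008789) 0.2936505
plate 1740 [-0.00174047 -0.00111863  0.00510598]
tilt [-0.00134754 -0.00300772  0.00510027]
shift [-1.6 -1.1 55.1] turn [ 1.4000e-03  9.0000e-04 -1.5365e+00]
```

View pics/k3.png

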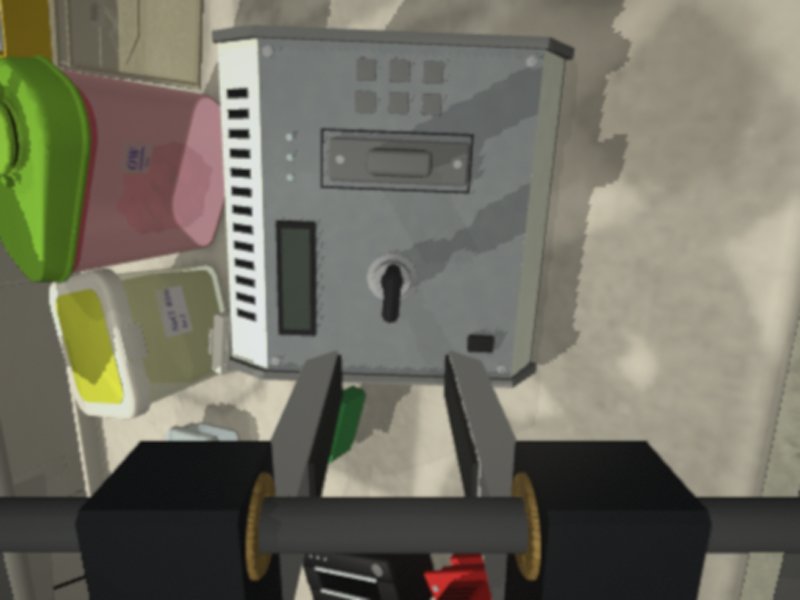

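The head at (391,292) lies level across the slope, 7.4 mm in, and the drive at (398,160) is flush at 5.1 mm. Job done, so I'm handing it in.

```bash
python3 -c "
from station import ctrl
print(ctrl.hand_in())"
```

```text
the job is handed in; nothing more can be done
None
```

I moved the drive from the dock into the recorder bay, where its front plate lies flat on the panel, and pushed the key in and turned it clockwise to its stop. I handed the job in at about 26 s; no verdict was returned.

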